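# Fit the trimming chuck on the wheel and put the tumbler on it

### The arm

A 6-joint arm with a two-finger parallel gripper is mounted at the origin on a cart in front of the work surface, level with it; the furniture and walls round the work are solid. World frame = base frame: x ahead of the robot, y to its left, z up, the work surface at z = 0. Lengths are in m, angles in rad, forces in N, time in s.
With the tool pointing down it reaches from about 0.3 to 0.775 m from the base axis. Payload 14.6 kg.
Tool frame: the origin (TCP) lies where the fingers leave the gripper's body, on its centre line; the fingertips stand 97 mm ahead of it and the grasp point (between the pads) lies 78 mm ahead of it; z points along the fingers, x is the direction in which the jaws open and shut, and the axes are right-handed (so a half turn about z gives the same grasp; the last joint's range is limited). The gripper opens to 94 mm and grips with 3 to 60 N. Pads are 16 mm wide; open, the fingers measure 119 mm over their backs; the gripper's body (75 mm by 177 mm) begins 78 mm behind the grasp point.
Start: joints at [1.148, 0.3, 1.521, -0, 1.321, -0.067], TCP at [0.192, 0.516, 0.303] pointing down, gripper open.
Joint ranges: [-3.03, 3.03], [-0.79, 2.21], [0.23, 2.52], [-1.04, 4.18], [0, 3.07], [-2.55, 2.55]. Speed limits (rad/s): [2.22, 2.22, 2.57, 3.14, 3.14, 3.14].

### API

Orientations are given as a unit quaternion [x, y, z, w].
In Python, from station import r gives the robot as it stands. Calls block until the motion is done:
- r.move_ptp(position, orientation): joint-space move of the TCP to a pose.
- r.move_linear(position, orientation=None, max_speed=0.15, guard=None): straight line of the TCP; orientation=None keeps the orientation; max_speed is the mean speed in m/s. With guard (N) it stops when the force on the tool has changed by that much, and returns True; else False.
- r.movej(angles): joint-space move.
- r.move_gripper(opening, grasp_force=None): finger opening in m; grasp_force is the grip in N (None keeps the last); returns when the fingers have stopped.
- r.wait(seconds).
- r.ik(position, orientation): joint angles nearest the present ones, or None.
- r.observe(): the state.
- r.camera(name): name is "side" or "top"; returns a dict with "pixels" (420x560x3 uint8, red, green, blue), "range_z" (420x560 float32, m along the optical axis (not along the pixel's ray), 0 where there is no reading), "mtx" (3x3 intrinsics, pixels), "pose" (4x4, takes a point from camera to world coordinates). Camera axes: x right, y down, z forward; pixel columns grow to the right and rows downward; lengths in m; the calibration is good to about 2 mm. A picture is of the moment at which its call begins.
A pose or a line that the arm cannot do raises r.PlanningError and nothing moves.
- r.finish_job(): hands the job in, once; it reports no verdict.
The state is a dict: "clock": time; "joints": joint angles; "qvel": joint speeds; "joint_torque": joint torques, N m; "tcp_pos": TCP position; "ee_rot": TCP orientation; "contact_force": force on the tool from outside, world axes, zero at the start; "ft_torque": the same for the moment, N m; "opening": finger opening in m.
Only numpy, scipy, OpenCV 4.12 (cv2) and the standard library are available. Lean on these libraries where they do the work, as an engineer would, in place of code of your own. Each camera call takes 0.05 s, during which the arm holds its last target.

### The job

Set up the little wheel for trimming a foot: lower the wooden chuck over the wheel's spindle with the hole in its ear over the drive pin, until it lies flat and fully home on the wheel head. Then put the clay tumbler that stands upside down in the tray over the chuck's hub, still upside down, with its rim resting on the chuck's plate, and let go. Lower both, do not drop them, and leave the other things where they are.

Things in the scene. Friction and masses are not known exactly. Their poses are not given: they have to be found in the camera images.
- wheel: Low trimming wheel, fixed, does not turn: grey foot 148 mm wide, aluminium head 170 mm across, its flat top 60 mm above the bench. At its centre a spindle, 16 mm in diameter, 40 mm high (top 10 mm tapered to 7); 60 mm from it a drive pin, 8 mm in diameter, 16 mm high (top 4 mm tapered). Origin: centre of the foot's underside, on the bench; z up; x axis points from spindle to pin
- wheel_seat (a point): centre of the wheel head's top face, at the foot of the spindle (60 mm above the bench); axes as the wheel's
- wheel_pin (a point): foot of the drive pin, on the top face of the wheel head, on the pin's axis
- chuck: Loose wooden chuck, 0.3 kg, flat on the bench right of the wheel: plate 90 mm across, 10 mm thick; on it a darker hub 40 mm across, 45 mm high (grasp here; top 55 mm above the underside); one ear 30 mm wide out to 81 mm from the axis. Bore 20 mm through hub and plate on the axis; 12 mm hole in the ear 60 mm from the axis. Origin: centre of underside; z up; x axis from bore to ear hole
- chuck_eye (a point): centre of the hole in the chuck's ear, at the underside
- pot: Clay tumbler, 0.24 kg, upside down on its rim in the right tray (floor 2 mm above the bench, wall 24 mm high): 88 mm tall, 69 mm across at the mouth (below), about 57 mm at the closed foot (above), hollow, inside 53 mm clear at the mouth, 46 mm 45 mm in. Grasp round the upper half. Origin: centre of the foot, now on top, 90 mm above the bench; its z axis points down to the mouth
- upright_pot: A like tumbler (66x68x89 mm) that stands upright in the same tray, mouth up; a bystander. Origin: centre of its underside
- jar: Glaze jar with black lid, 58 mm across, 73 mm high, behind the wheel; a bystander. Origin: centre of its underside
- cup: White enamel water cup with a blue rim, 72 mm across, 64 mm high, behind the jar; a bystander. Origin: centre of its underside
Things that resemble listed ones, but are neither listed nor needed, are in the scene too. What is shaped like the pot but turquoise is not meant.

How it is judged:
On the way, in this order (a step that is already met when the one before it is completed fails the run):
1. the chuck lies flat and fully home on the wheel head, over spindle and drive pin (z of chuck in the frame of wheel_seat between -0.003 and 0.003 m and horizontal distance between chuck and wheel_seat below 0.005 m and horizontal distance between chuck_eye and wheel_pin below 0.005 m and angle between chuck's own z axis and vertical below 0.05 rad), for 0.2 s.
2. the tumbler is over the hub, upside down, its rim on the chuck's plate (z of pot in the frame of chuck between 0.094 and 0.102 m and horizontal distance between pot and chuck below 0.01 m and angle between pot's own z axis and vertical above 3.07 rad), for 0.2 s.
At the end, for the whole second after the job is handed in: Chuck on the wheel head: underside within 3 mm of its top, axis within 5 mm of the spindle's, ear hole within 5 mm of the pin, level to 0.05 rad. Tumbler upside down over the hub, top 94-102 mm above the chuck's underside, axis within 10 mm, tilt under 0.07 rad. Both below 0.02 m/s (all of step 1 and all of step 2 and linear speed of each of pot, chuck below 0.02 m/s); the robot touches nothing.
It fails at once if a bystander (upright tumbler, jar, cup) is moved by more than 30 mm or tipped by more than 0.5 rad (distance of any of upright_pot, jar, cup from where it was at the start of the episode above 0.03 m or angle between any of upright_pot, jar, cup's own z axis and vertical above 0.5 rad).
It fails at once if the tumbler is dropped: it moves faster than 0.7 m/s while the fingers do not hold it (a fall of about 25 mm) (contact force between the fingers and pot below 0.05 N and linear speed of pot above 0.7 m/s).
It fails at once if the chuck is dropped: it moves faster than 0.7 m/s while the fingers do not hold it (a fall of about 25 mm) (contact force between the fingers and chuck below 0.05 N and linear speed of chuck above 0.7 m/s).
It also fails if it takes over 61 s, if anything falls off the work surface, if the arm or the gripper's body presses on something with over 40 N, if the wrist force passes 120 N, or if a joint passes its speed limit or range.

## Working session

There is one attempt and no reset: what is moved stays moved. The work goes in short steps, each a Python script; the robot and the scene stay as the last script left them, time stands still between calls to the robot, and variables do not carry over. Pictures are saved under pics/ and viewed, and the job is handed in when it is done.

```bash
ls; mkdir -p pics
python3 - <<'E'
from station import r
import cv2,numpy as np
for n in ("top","side"):
    c=r.camera(n)
    cv2.imwrite(f"pics/{n}0.png",cv2.cvtColor(c["pixels"],cv2.COLOR_RGB2BGR))
    np.savez(f"{n}0.npz",**c)
    print(n,c["mtx"].round(1).tolist(),c["pose"].round(3).tolist())
o=r.observe();print(o)
E
```

```text
pics
top [[521.7, 0.0, 284.1], [0.0, 521.7, 208.4], [0.0, 0.0, 1.0]] [[-0.023, -0.994, 0.104, 0.495], [-1.0, 0.024, 0.01, -0.038], [-0.012, -0.104, -0.994, 1.316], [0.0, 0.0, 0.0, 1.0]]
side [[526.9, 0.0, 280.6], [0.0, 526.9, 212.2], [0.0, 0.0, 1.0]] [[0.965, -0.167, 0.2, 0.318], [-0.26, -0.641, 0.722, -1.198], [0.008, -0.75, -0.662, 1.119], [0.0, 0.0, 0.0, 1.0]]
{'clock': 0.1, 'joints': array([ 1.14838138e+00,  3.00423048e-01,  1.52151718e+00, -1.55393374e-05,
        1.32070033e+00, -6.65845675e-02]), 'qvel': array([ 0.00062212, -0.00071446, -0.0017013 , -0.0004986 ,  0.00096082,
       -0.00071571]), 'joint_torque': array([ 6.52433428e-04, -5.32648230e+01, -3.53284907e+01,  7.09524332e-02,
        2.35185988e-02, -5.22928201e-05]), 'tcp_pos': array([0.19154499, 0.51542504, 0.30213967]), 'ee_rot': array([ 8.21086130e-01,  5.70804075e-01, -4.45280511e-04,  2.76238769e-04]), 'contact_force': array([ 0.04576073,  0.97434619, -0.33796991]), 'ft_torque': array([-0.00725671, -0.04372746,  0.00569871]), 'opening': 0.09401295232880276}
```

View pics/top0.png

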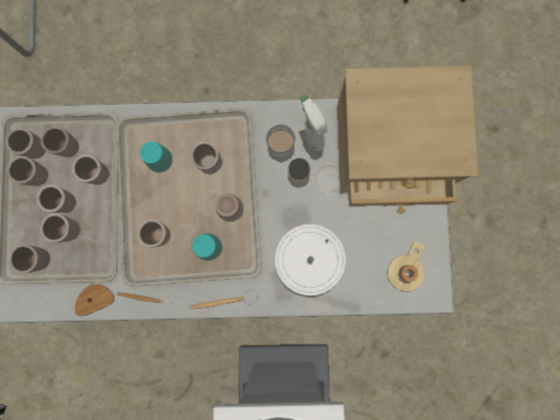

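View pics/side0.png

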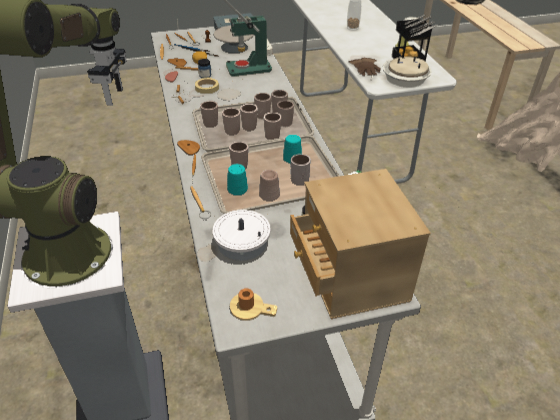

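Run:
```python
import cv2
im=cv2.imread("pics/top0.png")
a=cv2.resize(im[215:305,265:365],None,fx=5,fy=5,interpolation=cv2.INTER_CUBIC)
b=cv2.resize(im[235:300,375:435],None,fx=8,fy=8,interpolation=cv2.INTER_CUBIC)
c=cv2.resize(im[180:230,200:255],None,fx=8,fy=8,interpolation=cv2.INTER_CUBIC)
for n,i in zip(("cw","cc","cp"),(a,b,c)): cv2.imwrite(f"pics/{n}.png",i)
```

```text
(no output)
```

View pics/cw.png

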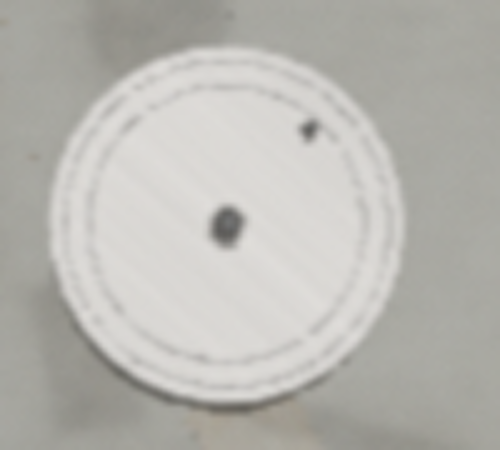

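View pics/cc.png

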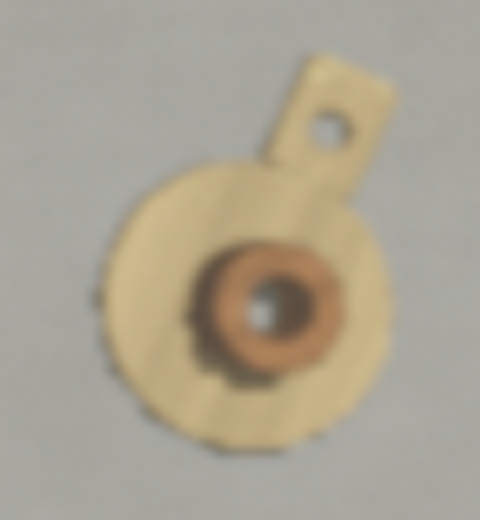

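View pics/cp.png

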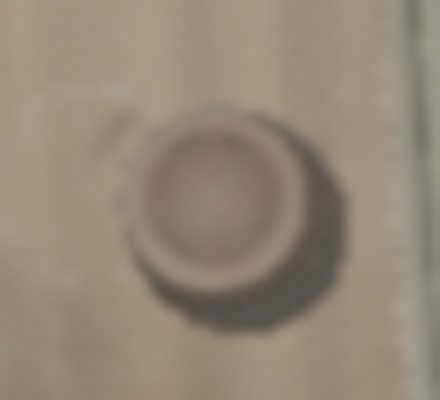

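```bash
cat > h.py <<'E'
import numpy as np,cv2
def ray(c,u,v,z):
    K=c["mtx"];T=c["pose"]
    d=T[:3,:3]@np.array([(u-K[0,2])/K[0,0],(v-K[1,2])/K[1,1],1.])
    return T[:3,3]+d*(z-T[2,3])/d[2]
def cloud(c):
    K=c["mtx"];T=c["pose"];Z=c["range_z"].astype(float)
    v,u=np.mgrid[:Z.shape[0],:Z.shape[1]]
    P=np.stack([(u-K[0,2])/K[0,0]*Z,(v-K[1,2])/K[1,1]*Z,Z],-1)
    P=P@T[:3,:3].T+T[:3,3]; P[Z==0]=np.nan
    return P
E
python3 - <<'E'
from h import *
c=dict(np.load("top0.npz"));s=dict(np.load("side0.npz"))
f=lambda x,y,k,u0,v0,z:ray(c,u0+(x+.5)/k-.5,v0+(y+.5)/k-.5,z).round(4)
print("wheel disc",f(226.5,224,5,265,215,.06)," edges",f(50,224,5,265,215,.06),f(403,224,5,265,215,.06),f(226,46,5,265,215,.06),f(226,402,5,265,215,.06))
print("spindle blob",f(227,226,5,265,215,.08),f(229,219,5,265,215,.1))
print("pin",f(309,129,5,265,215,.068))
print("plate",f(248,304,8,375,235,.01),"hub",f(278,310,8,375,235,.055),"eye",f(331,130,8,375,235,.01))
print("pot",f(212,200,8,200,180,.09))
for n,cc in (("top",c),("side",s)):
    P=cloud(cc);x,y,z=P[...,0],P[...,1],P[...,2]
    def st(name,cx,cy,R,z0,z1):
        m=(np.hypot(x-cx,y-cy)<R)&(z>z0)&(z<z1)
        if m.sum()<3: print(n,name,m.sum());return
        e,_=cv2.minEnclosingCircle(np.stack([x[m],y[m]],-1).astype(np.float32))
        print(n,name,m.sum(),"mean",P[m].mean(0).round(4),"bbox",x[m].min().round(4),x[m].max().round(4),y[m].min().round(4),y[m].max().round(4),"circ",np.round(e,4))
    w=f(226.5,224,5,265,215,.06)
    h=f(278,310,8,375,235,.055);p=f(212,200,8,200,180,.09);q=f(309,129,5,265,215,.068)
    st("disc",w[0],w[1],.12,.052,.066); st("spindle",w[0],w[1],.03,.085,.12); st("pin",q[0],q[1],.02,.066,.09)
    st("hub",h[0],h[1],.04,.045,.065); st("plate",h[0],h[1],.1,.005,.02)
    st("pottop",p[0],p[1],.05,.083,.1)
E
```

```text
wheel disc [ 0.5025 -0.0842  0.06  ]  edges [5.044e-01 4.000e-04 6.000e-02] [ 0.5006 -0.1686  0.06  ] [ 0.588  -0.0863  0.06  ] [ 0.4183 -0.0816  0.06  ]
spindle blob [ 0.5015 -0.0837  0.08  ] [ 0.5046 -0.0839  0.1   ]
pin [ 0.5467 -0.1245  0.068 ]
plate [ 0.465  -0.3221  0.01  ] hub [ 0.464  -0.3212  0.055 ] eye [ 0.5181 -0.3503  0.01  ]
pot [0.6361 0.1118 0.09  ]
top disc 3845 mean [ 0.5025 -0.085   0.0596] bbox 0.42 0.5877 -0.169 -0.0005 circ [ 0.5031 -0.0849]
top spindle 34 mean [ 0.503  -0.0843  0.0949] bbox 0.4962 0.5103 -0.0903 -0.0785 circ [ 0.503  -0.0844]
top pin 10 mean [ 0.548  -0.1237  0.0728] bbox 0.5449 0.5529 -0.1281 -0.107 circ [ 0.5489 -0.1174]
top hub 180 mean [ 0.4646 -0.3226  0.054 ] bbox 0.4457 0.4838 -0.343 -0.3036 circ [ 0.4647 -0.3234]
top plate 974 mean [ 0.4743 -0.325   0.0098] bbox 0.3725 0.5485 -0.4105 -0.2347 circ [ 0.4664 -0.3203]
top pottop 428 mean [0.6357 0.1101 0.0888] bbox 0.609 0.6644 0.0834 0.1384 circ [0.6354 0.1103]
side disc 1811 mean [ 0.5043 -0.092   0.0603] bbox 0.4213 0.5895 -0.1728 0.0031 circ [ 0.5057 -0.0855]
side spindle 27 mean [ 0.5059 -0.0866  0.093 ] bbox 0.4988 0.5137 -0.0949 -0.0762 circ [ 0.5062 -0.0855]
side pin 9 mean [ 0.5498 -0.129   0.0713] bbox 0.5475 0.5526 -0.1381 -0.1233 circ [ 0.5482 -0.1307]
side hub 147 mean [ 0.4675 -0.3258  0.0537] bbox 0.448 0.488 -0.3452 -0.3015 circ [ 0.4664 -0.3235]
side plate 697 mean [ 0.4748 -0.3364  0.0099] bbox 0.3691 0.5621 -0.4151 -0.2244 circ [ 0.4659 -0.3206]
side pottop 174 mean [0.6381 0.1058 0.0897] bbox 0.6116 0.6656 0.0733 0.1384 circ [0.6374 0.106 ]
```

```bash
cat >> h.py <<'E'
def q(deg):
    a=np.radians(deg)/2; return [np.cos(a),np.sin(a),0,0]
E
python3 - <<'E'
from station import r
from h import *
x,y=.4645,-.322
Q=q(-27.9)
r.move_ptp([x,y,.26],Q)
r.move_linear([x,y,.117],max_speed=.12,guard=8)
print(r.observe()["tcp_pos"],r.observe()["contact_force"])
r.move_gripper(.03,grasp_force=25)
o=r.observe();print(o["opening"],o["contact_force"],o["clock"])
r.move_linear([x,y,.137],max_speed=.08)
r.wait(.2)
o=r.observe();print(o["opening"],o["contact_force"],o["clock"])
for n in ("top","side"):
    c=r.camera(n);cv2.imwrite(f"pics/{n}1.png",cv2.cvtColor(c["pixels"],cv2.COLOR_RGB2BGR)); np.savez(f"{n}1.npz",**c)
a=cv2.imread("pics/top1.png")[200:330,340:480];b=cv2.imread("pics/side1.png")[230:340,190:310]
cv2.imwrite("pics/g1.png",np.hstack([cv2.resize(a,(400,400),interpolation=2),cv2.resize(b,(400,400),interpolation=2)]))
E
```

```text
[ 0.46475151 -0.32217504  0.11772693] [-0.15028176  0.28247314  0.62466547]
0.038864320988683504 [0.153573   0.19724018 0.32630669] 5.4167
0.03876820576930894 [-0.1190357  -0.43791355 -2.35803828] 6.0167
```

View pics/g1.png

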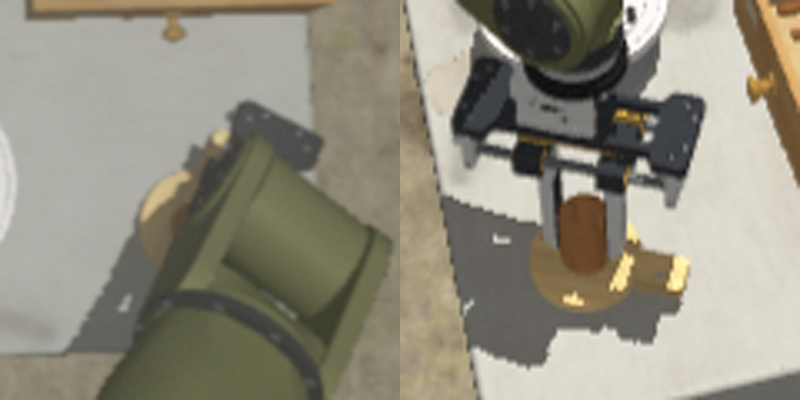

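Run:
```python
from station import r
from h import *
x,y=.5025,-.0843
r.move_linear([.4645,-.322,.30],max_speed=.2)
r.move_ptp([x,y,.30],q(-42.1))
r.move_linear([x,y,.236],max_speed=.12,guard=10)
r.wait(.2)
o=r.observe();print(o["tcp_pos"],o["opening"],o["contact_force"],o["clock"])
for n in ("top","side"):
    c=r.camera(n);cv2.imwrite(f"pics/{n}2.png",cv2.cvtColor(c["pixels"],cv2.COLOR_RGB2BGR)); np.savez(f"{n}2.npz",**c)
a=cv2.imread("pics/top2.png")[200:310,250:370];b=cv2.imread("pics/side2.png")[160:280,185:305]
cv2.imwrite("pics/g2.png",np.hstack([cv2.resize(a,(400,400),interpolation=2),cv2.resize(b,(400,400),interpolation=2)]))
```

```text
[ 0.50269711 -0.08438284  0.23670576] 0.03866870452174168 [-0.36354019  0.50795601 -3.34042659] 8.9167
```

View pics/g2.png

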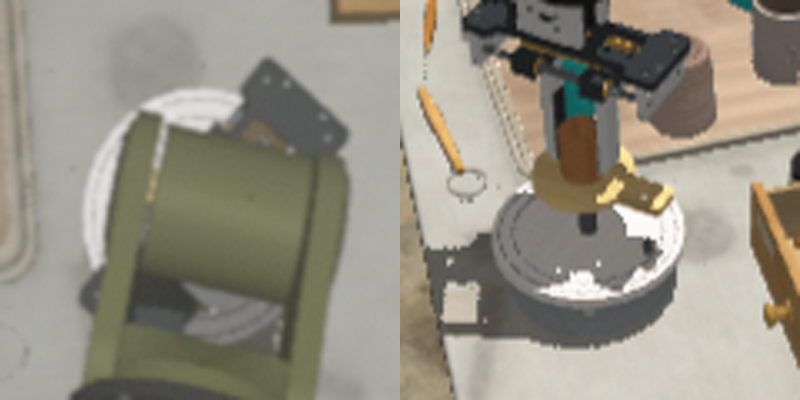

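Run:
```python
from h import *
from scipy.optimize import least_squares
for f,zz,cx,cy in (("side0",.010,.4645,-.322),("side2",.129,.5025,-.0843)):
    c=dict(np.load(f+".npz"));P=cloud(c);x,y,z=P[...,0],P[...,1],P[...,2]
    m=(abs(z-zz)<.006)&(np.hypot(x-cx,y-cy)<.1)
    hsv=cv2.cvtColor(c["pixels"],cv2.COLOR_RGB2HSV)
    m&=hsv[...,1]>70
    p=P[m];ax=np.radians(-27.9 if f=="side0" else -42.1)
    d=p[:,:2]-[cx,cy];al=d@[np.cos(ax),np.sin(ax)];pe=d@[-np.sin(ax),np.cos(ax)]
    print(f,m.sum(),"z med",np.median(p[:,2]).round(4),"along",al.min().round(4),al.max().round(4),"perp",pe.min().round(4),pe.max().round(4))
    e=al>.055; print("ear perp range",pe[e].min().round(4),pe[e].max().round(4), "mean",pe[e].mean().round(4))
    # body: circle fit of boundary on the near side (low y)
    b=al<.03
    ang=np.arctan2(pe,al);R=np.hypot(al,pe);pts=[]
    for k in np.arange(-np.pi,np.pi,.15):
        s=(ang>=k)&(ang<k+.15)
        if s.sum()>3 and abs(k)>.5 and R[s].max()>.037: i=np.argmax(np.where(s,R,0)); pts.append((al[i],pe[i]))
    pts=np.array(pts);s=least_squares(lambda v:np.hypot(*(pts-v[:2]).T)-.0445,[0,0],loss="soft_l1",f_scale=.001)
    print("centre along/perp",s.x.round(4),len(pts))
```

```text
side0 631 z med 0.0099 along -0.0409 0.0844 perp -0.0457 0.0466
ear perp range -0.0165 0.0174 mean -0.0007
centre along/perp [ 0.0041 -0.0003] 26
side2 444 z med 0.1297 along -0.0408 0.0838 perp -0.0456 0.044
ear perp range -0.0158 0.0192 mean 0.0
centre along/perp [ 0.0038 -0.0005] 21
```

Run:
```python
from station import r
from h import *
x,y=.5025,-.0843
for z,g in ((.214,8),(.196,8),(.1765,10)):
    h=r.move_linear([x,y,z],max_speed=.05,guard=g)
    o=r.observe();print(z,h,o["tcp_pos"].round(4),o["contact_force"].round(2),o["ft_torque"].round(2),o["clock"])
    if h: break
```

```text
0.214 False [ 0.5025 -0.0843  0.2139] [ 0.17  0.39 -2.26] [-0.02  0.11  0.04] 9.6083
0.196 False [ 0.5025 -0.0843  0.1958] [-0.21  0.56 -2.04] [-0.01  0.08  0.  ] 10.1167
0.1765 True [ 0.5024 -0.0842  0.1763] [ 1.57 -0.36  2.38] [-0.08 -0.09  0.06] 10.5333
```

Run:
```python
from station import r
from h import *
r.move_gripper(.06)
r.wait(.1)
o=r.observe();print(o["opening"],o["contact_force"].round(2))
x,y=.5025,-.0843
r.move_linear([x,y,.26],max_speed=.15)
r.move_gripper(.094)
r.move_ptp([.6362,.110,.27],q(90))
o=r.observe();print(o["tcp_pos"],o["clock"])
for n in ("top","side"):
    c=r.camera(n);cv2.imwrite(f"pics/{n}3.png",cv2.cvtColor(c["pixels"],cv2.COLOR_RGB2BGR)); np.savez(f"{n}3.npz",**c)
    P=cloud(c);x,y,z=P[...,0],P[...,1],P[...,2]
    m=(np.hypot(x-.503,y+.085)<.03)&(z>.105)&(z<.125);print(n,m.sum(),P[m].mean(0).round(4))
    m=(np.hypot(x-.503,y+.085)<.07)&(z>.06)&(z<.08)
    m&=cv2.cvtColor(c["pixels"],cv2.COLOR_RGB2HSV)[...,1]>70
    print("plate z",np.median(z[m]).round(4), np.percentile(z[m],[5,95]).round(4))
    A=np.c_[x[m],y[m],np.ones(m.sum())];print("slope",np.linalg.lstsq(A,z[m],rcond=None)[0].round(3))
a=cv2.imread("pics/top3.png")[200:310,250:370];b=cv2.imread("pics/side3.png")[160:280,185:305]
cv2.imwrite("pics/g3.png",np.hstack([cv2.resize(a,(400,400),interpolation=2),cv2.resize(b,(400,400),interpolation=2)]))
```

```text
0.06013583724926871 [-0.73  0.51  0.09]
[0.63615158 0.10966134 0.27001015] 14.2833
top 176 [ 0.5012 -0.0849  0.1141]
plate z 0.0696 [0.0655 0.0737]
slope [-0.001 -0.     0.07 ]
side 126 [ 0.5037 -0.0881  0.1134]
plate z 0.0706 [0.0658 0.0755]
slope [-0.006  0.017  0.076]
```

View pics/g3.png

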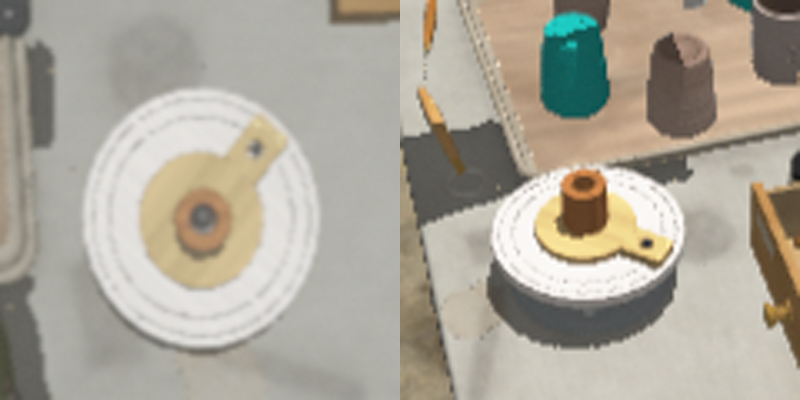

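View pics/side3.png

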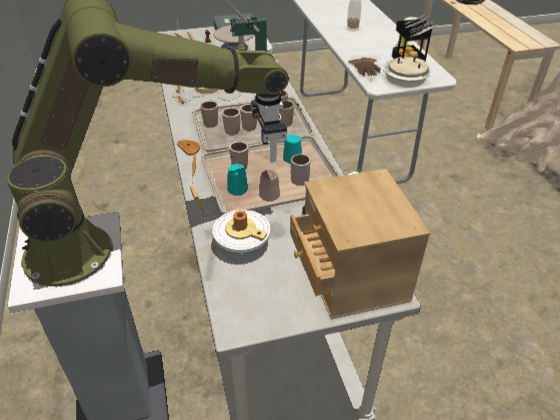

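Run:
```python
from station import r
from h import *
x,y=.6362,.110
h=r.move_linear([x,y,.143],max_speed=.12,guard=8)
o=r.observe();print(h,o["tcp_pos"].round(4),o["contact_force"].round(2))
r.move_gripper(.04,grasp_force=30)
o=r.observe();print(o["tcp_pos"].round(4),o["opening"],o["contact_force"].round(2),o["clock"])
r.move_linear([x,y,.163],max_speed=.08);r.wait(.2)
o=r.observe();print(o["opening"],o["contact_force"].round(2),o["clock"])
c=r.camera("side");cv2.imwrite(f"pics/side4.png",cv2.cvtColor(c["pixels"],cv2.COLOR_RGB2BGR))
cv2.imwrite("pics/g4.png",cv2.resize(cv2.imread("pics/side4.png")[90:230,195:335],(600,600),interpolation=2))
```

```text
False [0.6365 0.1101 0.1439] [ 0.43 -0.31  0.61]
[0.6362 0.11   0.1431] 0.06111836182799444 [ 0.13 -0.76  0.02] 16.2083
0.0615690922238589 [ 0.15  0.63 -2.42] 16.8083
```

View pics/g4.png

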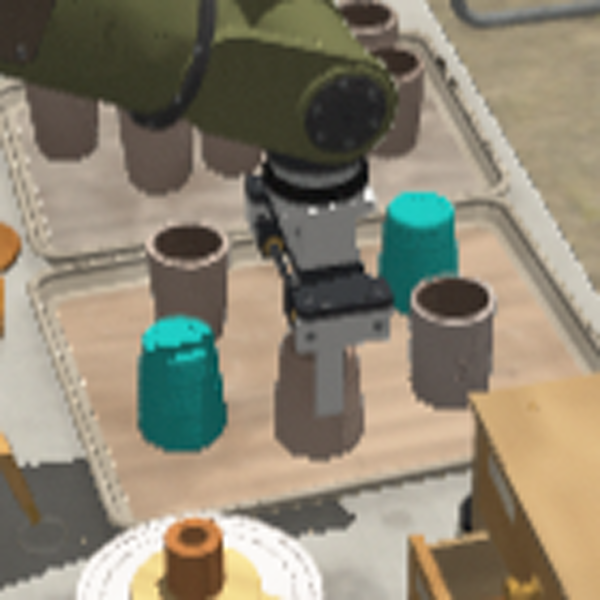

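Run:
```python
from station import r
from h import *
r.move_gripper(.04,grasp_force=45)
print(r.observe()["opening"])
r.move_linear([.6362,.110,.31],max_speed=.15)
o=r.observe();print(o["opening"],o["contact_force"].round(2))
x,y=.502,-.0847
r.move_linear([x,y,.31],max_speed=.18)
r.move_linear([x,y,.28],max_speed=.08,guard=10);r.wait(.3)
o=r.observe();print(o["tcp_pos"].round(4),o["opening"],o["contact_force"].round(2),o["clock"])
for n in ("side","top"):
    c=r.camera(n);cv2.imwrite(f"pics/{n}5.png",cv2.cvtColor(c["pixels"],cv2.COLOR_RGB2BGR)); np.savez(f"{n}5.npz",**c)
cv2.imwrite("pics/g5.png",cv2.resize(cv2.imread("pics/side5.png")[130:270,175:315],(600,600),interpolation=2))
```

```text
0.06116779195808534
0.06113229133181698 [ 0.49  0.16 -1.81]
[ 0.5021 -0.0847  0.2803] 0.06096882460501581 [-0.79  0.16 -2.81] 20.5
```

View pics/g5.png

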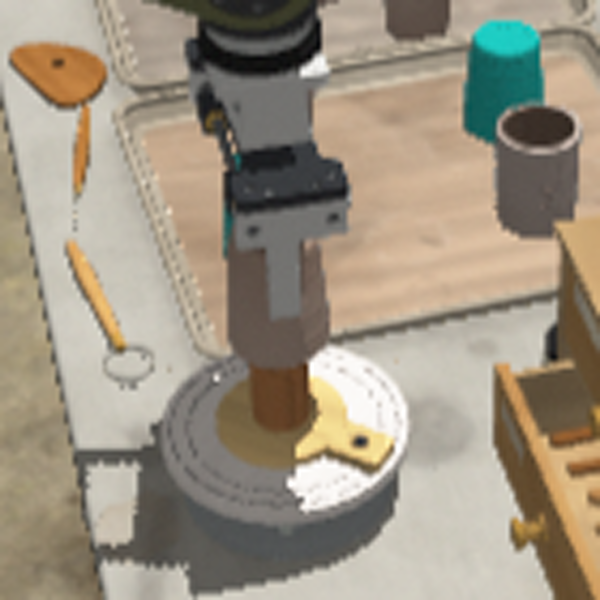

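Run:
```python
from station import r
from h import *
x,y=.502,-.0847
h=r.move_linear([x,y,.222],max_speed=.06,guard=8)
o=r.observe();print(h,o["tcp_pos"].round(4),o["contact_force"].round(2))
if not h:
    h=r.move_linear([x,y,.206],max_speed=.025,guard=5)
    r.wait(.2)
    o=r.observe();print(h,o["tcp_pos"].round(4),o["opening"],o["contact_force"].round(2),o["ft_torque"].round(2),o["clock"])
for n in ("side",):
    c=r.camera(n);cv2.imwrite(f"pics/{n}6.png",cv2.cvtColor(c["pixels"],cv2.COLOR_RGB2BGR)); np.savez(f"{n}6.npz",**c)
cv2.imwrite("pics/g6.png",cv2.resize(cv2.imread("pics/side6.png")[130:270,175:315],(600,600),interpolation=2))
```

```text
False [ 0.5021 -0.0847  0.2224] [ 0.46 -0.5  -2.51]
True [ 0.5021 -0.0847  0.2107] 0.061189868818544414 [-0.57  0.11  5.72] [ 0.07  0.17 -0.02] 22.4083
```

View pics/g6.png

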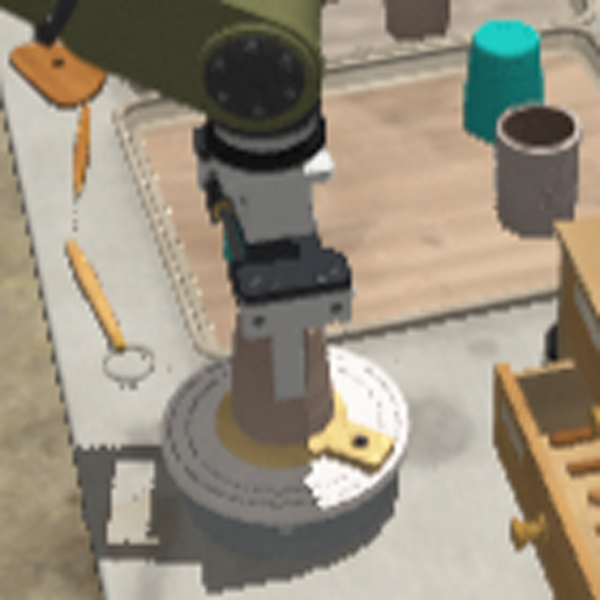

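Contact came at TCP 0.2107, as predicted (0.211), so the rim is on the plate. Next: release, retreat and check.

Run:
```python
from station import r
from h import *
x,y=.502,-.0847
r.move_gripper(.085);r.wait(.2)
r.move_linear([x,y,.34],max_speed=.15)
r.move_ptp([.3,.40,.34],q(60));r.wait(.2)
o=r.observe();print(o["tcp_pos"].round(3),o["contact_force"].round(2),o["clock"])
for n in ("top","side"):
    c=r.camera(n);cv2.imwrite(f"pics/{n}7.png",cv2.cvtColor(c["pixels"],cv2.COLOR_RGB2BGR)); np.savez(f"{n}7.npz",**c)
    P=cloud(c);x,y,z=P[...,0],P[...,1],P[...,2]
    m=(np.hypot(x-.503,y+.085)<.04)&(z>.148)
    A=np.c_[x[m],y[m],np.ones(m.sum())];print(n,m.sum(),P[m].mean(0).round(4),"slope",np.linalg.lstsq(A,z[m],rcond=None)[0][:2].round(3))
    m=(np.hypot(x-.503,y+.085)<.07)&(z>.06)&(z<.08)&(cv2.cvtColor(c["pixels"],cv2.COLOR_RGB2HSV)[...,1]>70)
    print("plate",np.median(z[m]).round(4))
a=cv2.imread("pics/top7.png")[200:310,250:370];b=cv2.imread("pics/side7.png")[160:280,185:305]
cv2.imwrite("pics/g7.png",np.hstack([cv2.resize(a,(400,400),interpolation=2),cv2.resize(b,(400,400),interpolation=2)]))
```

```text
[0.3  0.4  0.34] [0.12 0.8  0.61] 26.35
top 524 [ 0.5019 -0.0849  0.1563] slope [-0.     0.008]
plate 0.0698
side 260 [ 0.5042 -0.0907  0.1565] slope [0.002 0.056]
plate 0.0706
```

View pics/g7.png

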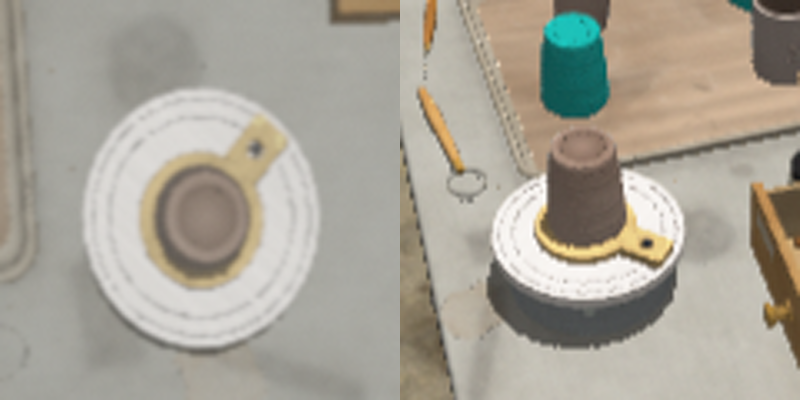

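View pics/top7.png

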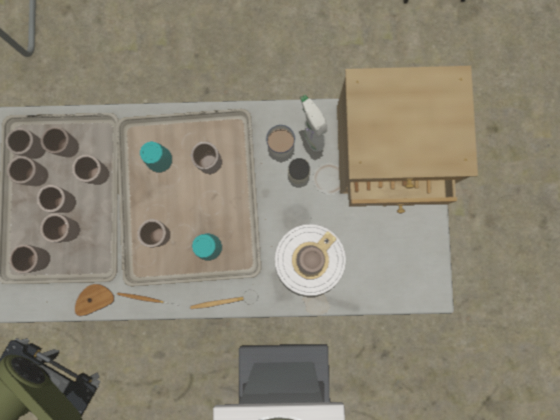

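```bash
python3 -c "
from station import r
print(r.finish_job())"
```

```text
the job is handed in; nothing more can be done
None
```

I set the chuck on the wheel and put the clay tumbler upside down over its hub. The job was handed in after about 26 s on the robot's clock (limit 61 s). It reports no verdict, so what follows rests on my own last checks.

- **Chuck:** the plate top measured 70 mm above the bench, which means the underside is fully home on the wheel head. The top camera showed it level, with the spindle in the bore and the drive pin in the ear hole.
- **Tumbler:** the rim touched down with the tool at 0.2107 m, against 0.211 m predicted. After letting go, the averaged depth points put the foot at about 156–157 mm, or roughly 96–97 mm above the chuck's underside. In the top camera its axis is within about 1 mm of the hub's, and the foot's slope is under 0.01.
- **Bystanders and arm:** the jar, the cup and both upright tumblers in the right tray look unmoved in the last top picture. The arm stood clear of everything.

**Disagreements:**
- The side camera read positions 2–6 mm off the top camera, including for the fixed wheel. I took this as calibration error, plus wall points mixed into its fits.
- The side camera's fit also gave the tumbler a slope of 0.056, which I believe comes from those same wall points. The picture shows the tumbler upright.

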